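Fit the upper tray on the shop's two-tier display stand

ROBOT

A 7-joint arm with a two-finger parallel gripper is mounted at the origin on a cart in front of the work surface, level with it; the furniture and walls round the work are solid. World frame = base frame: x ahead of the robot, y to its left, z up, the work surface at z = 0. Lengths are in m, angles in rad, forces in N, time in s.
With the tool pointing down it reaches from about 0.4 to 0.875 m from the base axis. Payload 4.4 kg.
Tool frame: the origin (TCP) lies at the centre of the arm's flange, where the gripper is bolted on; the fingertips stand 173 mm ahead of it and the grasp point (between the pads) lies 155 mm ahead of it; z points along the fingers, y is the line along which they close (so a half turn about z gives the same grasp; the last joint's range is limited). The gripper opens to 85 mm and grips with 20 to 120 N. Pads are 22 mm wide; open, the fingers measure 114 mm over their backs; the gripper's body (76 mm by 85 mm) begins 54 mm behind the grasp point. The pads swing forward as they close: fully open they stand 13 mm farther back than shut.
Start: joints at [-1.261, 0.628, 0.038, 1.517, -0.027, 0.996, -0.02], TCP at [0.239, 0.605, 0.405] pointing down, gripper open.
Joint ranges: [-3.06, 3.06], [-0.37, 2.12], [-1.25, 1.32], [0.18, 2.47], [-1.1, 4.24], [0.23, 1.98], [-2.94, 2.94]. Speed limits (rad/s): [2.57, 2.57, 3.14, 3.14, 3.14, 3.14, 3.14].

INTERFACE

Orientations are given as a unit quaternion [x, y, z, w].
In Python, from bench import read_state, snapshot, job_done gives the robot as it stands.
- The arm moves only by the tool drive_tool, never from a script. Its argument "rows" is a list of rows, each an object with "translation": the shift along the tool's x, y, z each as a share of 20 cm, from -1 to 1, a list of three; "dr": the turn, a rotation vector about the tool's x, y, z each as a share of 1.5 rad, from -1 to 1, a list of three. In form: [{"translation": [dx, dy, dz], "dr": [rx, ry, rz]}, ...]. A call has 1 to 20 rows; each row is the pose to reach, as a shift and turn from the pose commanded when the call began, along the tool's axes at that moment; what a row does not reach only later rows make up. A row lasts 1/8 s, in which the tool goes at most 62.5 mm and 10.7 degrees, less where a joint would pass 70% of its speed; a pose out of reach is approached as far as the arm can. A call with a number of a shift or a turn outside -1 to 1 is refused whole. A call with a gripper value outside its range is refused whole. "grip" is the gripper's target within -1 to 1 (fully open at 1, half-way at 0, shut at -1), set as the call begins (left out, the last holds). The fingers move at their own pace and stop on an object; "newtons" is the grip in N (left out, the last holds). Time passes only in rows, so rows that repeat a pose let the fingers close. It gives the time, the measured TCP pose, the force, the opening and the grip force at its end, in the units of the state.
- read_state(): the state, without advancing time (a new reading comes with each control period).
- snapshot(name): name is "scene" or "top"; returns a dict with "img" (420x560x3 uint8, red, green, blue), "range_z" (420x560 float32, m along the optical axis (not along the pixel's ray), 0 where there is no reading), "mtx" (3x3 intrinsics, pixels), "xyz" and "attitude" of the camera in the world. Camera axes: x right, y down, z forward; pixel columns grow to the right and rows downward; lengths in m; the calibration is good to about 2 mm. A picture is of the moment at which its call begins.
- job_done(): hands the job in; it is judged then, once.
The state is a dict: "time": time; "joints": joint angles; "qvel": joint speeds; "effort": joint torques, N m; "tcp_pos": TCP position; "ee_rot": TCP orientation; "ft_force": force on the tool from outside, world axes, zero at the start; "wrist_torque": the same for the moment, N m; "gripper_width": finger opening in m; "gripper_force": force on a finger pad.
Only numpy, scipy, OpenCV 4.12 (cv2) and the standard library are available. Lean on these libraries where they do the work, as an engineer would, in place of code of your own. Each camera call takes 0.05 s, during which the arm holds its last target. There are 200 camera calls.

TASK

Complete the two-tier display stand: take the pale wooden tray by its handle, set it over the stand so that all four dark steel posts come up through its corner holes together, and lower it in the gripper until it lies level on the two side rails, then let go. The green tray has its holes closer together and belongs to another stand: leave it, and the bar of soap on the stand's lower board, where they are.

Things in the scene. Friction and masses are not known exactly. Their poses are not given: they have to be found in the camera images.
- stand: Fixed display stand: pale board 200 x 160 mm (x by y), top 15 mm above the table; four upright dark steel posts, 9 mm thick, at x = +-70, y = +-50 mm, tapering to points 95 mm above the table. Steel rails along x join the posts (at y = +-50 mm), tops 60 mm above the table; the tray rests on them. Origin: centre of its underside, on the table; z up.
- tray_handle (a point): Centre of the handle bar of the loose pale tray (196 x 156 mm, x by y, floor 10 mm, rim 18 mm, about 0.3 kg). Dark bar 14 mm wide (x), 100 long (y), 14 high, on two steel rods over the tray's middle, its centre 58 mm above the tray's underside. Holes of 32 mm at x = +-70, y = +-50 mm. z up; a half turn makes no difference. Seated on the rails, this point is 118 mm above the table.
- green_tray_handle (a point): Centre of the handle bar of the loose green tray, not wanted here: same handle and height, but only 150 x 156 mm with its 32 mm holes at x = +-45 mm, y = +-50 mm, so it does not fit this stand. Axes as for the other tray.
- soap_center (a point): Centre of a pinkish bar of soap in a paper band, 53 x 78 x 25 mm, lying loose on the stand's lower board between the posts; it stays there under the tray.

How it is judged:
On the way:
1. the pale tray, still held in the gripper, has been lowered over the posts to within 15 mm of its seat (x of tray_handle in the frame of stand between -0.02 and 0.02 m and y of tray_handle in the frame of stand between -0.02 and 0.02 m and z of tray_handle in the frame of stand between 0.108 and 0.133 m and contact force between the fingers and tray above 1 N), for 0.1 s.
At the end, for the whole second after the job is handed in: Pale tray released and at rest on the rails: centred within 15 mm along each stand axis, handle centre 112 to 123 mm above the table, parallel within 0.18 rad, level within 0.06 rad; green tray and soap within 30 mm of their starts (x of tray_handle in the frame of stand between -0.015 and 0.015 m and y of tray_handle in the frame of stand between -0.015 and 0.015 m and z of tray_handle in the frame of stand between 0.112 and 0.123 m and angle between the x axis of tray_handle and the x axis of stand, either way round below 0.18 rad and angle between tray_handle's own z axis and vertical below 0.06 rad and linear speed of tray below 0.02 m/s and distance of each of green_tray_handle, soap_center from where it was at the start of the episode below 0.03 m); the robot touches nothing.
It fails at once if the green tray is moved by more than 30 mm (distance of green_tray_handle from where it was at the start of the episode above 0.03 m).
It fails at once if the soap on the stand is moved by more than 30 mm (distance of soap_center from where it was at the start of the episode above 0.03 m).
It also fails if it takes over 43 s, if anything falls off the work surface, if the arm or the gripper's body presses on something with over 40 N, if the wrist force passes 120 N, or if a joint passes its speed limit or range.

## Working session

There is one attempt and no reset: what is moved stays moved. The work goes in short steps, Python scripts to look and compute and a tool call to move; the robot and the scene stay as the last step left them, time stands still between calls to the robot, and variables do not carry over. Pictures are saved under pics/ and viewed, at most 10 in all, crops included, and the job is handed in when it is done.

Besides the shell and the picture viewer there is one more tool, called after "Emit:" as name([rows], argument=value, ...), one row to a line, values as JSON. drive_tool: Moves the arm, as the interface text tells. Shift numbers are shares of 20 cm and turn numbers shares of 1.5 rad, none past 1 either way. Its arguments: {"type":"object","properties":{"rows":{"type":"array"},"grip":{"type":"number"},"newtons":{"type":"number"}},"required":["rows"]}

```bash
mkdir -p pics && cat > h.py <<'E'
import numpy as np, cv2
from bench import read_state, snapshot, job_done
from scipy.spatial.transform import Rotation as R
def shot(n,f):
    s=snapshot(n); np.savez(f'{f}.npz',**s); cv2.imwrite(f'pics/{f}.png',s['img'][:,:,::-1]); return s
def cloud(s):
    z=s['range_z'].astype(float);K=np.array(s['mtx']);v,u=np.mgrid[:z.shape[0],:z.shape[1]]
    p=np.stack([(u-K[0,2])/K[0,0]*z,(v-K[1,2])/K[1,1]*z,z],-1)
    a=np.array(s['attitude']); M=a if a.shape==(3,3) else R.from_quat(a).as_matrix()
    p=p@M.T+np.array(s['xyz']); p[z==0]=np.nan; return p
E
python3 - <<'E'
from h import *
for n in('scene','top'):
    s=shot(n,n+'0'); print(n,s['mtx'],s['xyz'],s['attitude'])
print(read_state())
E
```

```text
scene [[420.86031424   0.         275.52589131]
 [  0.         420.86031424 209.98456887]
 [  0.           0.           1.        ]] [0.02279704 0.58452081 0.60153609] [-0.28939425  0.83405731 -0.44054523  0.16284739]
top [[460.14046991   0.         278.64089356]
 [  0.         460.14046991 202.44780724]
 [  0.           0.           1.        ]] [0.29028377 0.00785754 1.26294606] [ 0.71296474 -0.69486221  0.06877063 -0.06417462]
{'time': 0.1, 'joints': array([-1.26080541,  0.62928239,  0.03841283,  1.51828366, -0.02703786,
        0.99629257, -0.02000612]), 'qvel': array([-3.34303882e-04, -3.60577228e-04,  2.42336907e-04, -2.18098071e-03,
       -3.59023119e-05,  6.48030991e-04, -1.16593411e-03]), 'effort': array([ 2.45572803e-03, -5.64533901e+01,  1.22995734e+00, -1.93976158e+01,
        1.12001112e-02,  5.37978791e-03, -7.23635083e-06]), 'tcp_pos': array([0.23840684, 0.60441326, 0.40385654]), 'ee_rot': array([ 1.86792351e-01,  9.82399029e-01, -8.56596990e-04, -1.78607609e-04]), 'ft_force': array([-0.35492177, -0.94132052, -0.2798401 ]), 'wrist_torque': array([ 0.04285908,  0.01995585, -0.00457878]), 'gripper_force': 0.0, 'gripper_width': 0.08583286207964619}
```

View pics/scene0.png

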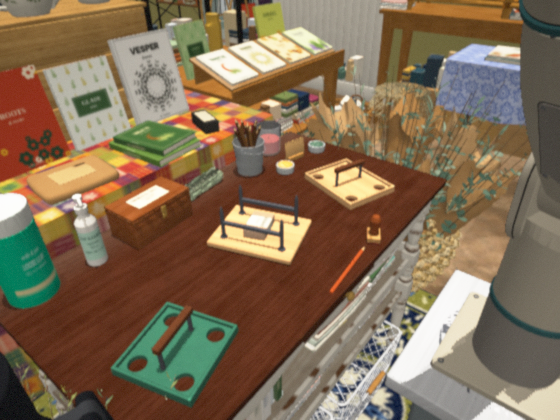

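View pics/top0.png

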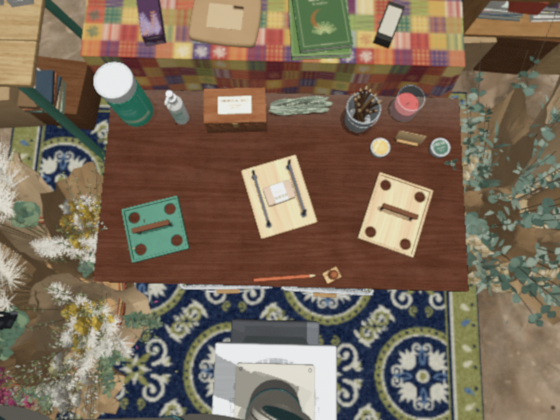

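The top view shows the pale tray near (396,213) with its handle from (381,206) to (417,218). The stand is at (279,195), with rails from (254,172) to (268,226) and (290,162) to (304,215). The green tray is at (155,228). The scene view agrees.

```bash
python3 - <<'E'
from h import *
for n in('scene0','top0'):
    s=dict(np.load(n+'.npz')); p=cloud(s)
    print(n,'table z',np.nanmedian(p[240:250,230:250,2]) if n=='top0' else np.nanmedian(p[270:280,200:210,2]))
    if n=='top0':
        for nm,(u0,u1,v0,v1) in dict(tray=(350,440,165,262),stand=(235,322,148,242)).items():
            q=p[v0:v1,u0:u1].reshape(-1,3); q=q[~np.isnan(q[:,0])]
            m=q[(q[:,2]>.008)&(q[:,2]<.11)]
            r=cv2.minAreaRect((m[:,:2]*1000).astype(np.float32)); print(nm,'rect',r)
            h=q[(q[:,2]>(.05 if nm=='tray' else .045))&(q[:,2]<.12)]
            c=h[:,:2].mean(0); print(' high n',len(h),c,'z',np.percentile(h[:,2],[5,50,95]),'rect',cv2.minAreaRect((h[:,:2]*1000).astype(np.float32)))
            np.save('c_'+nm,np.r_[np.array(r[0])/1000])
    else:
        for nm in('tray','stand'):
            c=np.load('c_'+nm+'.npy') if False else None
s=dict(np.load('scene0.npz')); p=cloud(s).reshape(-1,3)
for nm in('tray','stand'):
    c=np.load('c_'+nm+'.npy')
    q=p[np.linalg.norm(p[:,:2]-c,axis=1)<.11]; h=q[(q[:,2]>.045)&(q[:,2]<.12)]
    print('scene',nm,len(h),h.mean(0),np.percentile(h[:,2],[5,50,95]),cv2.minAreaRect((h[:,:2]*1000).astype(np.float32)))
a=cv2.imread('pics/top0.png')[140:270,230:450]; b=cv2.imread('pics/scene0.png')[150:270,200:400]
a=cv2.resize(a,(660,390),interpolation=3)
b=cv2.resize(b,(800,480),interpolation=3)
cv2.imwrite('pics/topc.png',a);cv2.imwrite('pics/scenec.png',b)
E
```

```text
scene0 table z 0.0030976614496195376
top0 table z -0.00017299406012383223
tray rect ((502.4933776855469, -343.6767883300781), (205.69171142578125, 220.86276245117188), 71.90426635742188)
 high n 221 [ 0.50443278 -0.31847212] z [0.05598459 0.06418821 0.06789953] rect ((505.8344421386719, -318.87054443359375), (98.54839324951172, 14.90182876586914), 71.68809509277344)
stand rect ((537.395751953125, 0.8632354736328125), (223.32666015625, 160.13824462890625), 18.356470108032227)
 high n 372 [0.54925606 0.00357696] z [0.05462134 0.0602138  0.08639284] rect ((546.8246459960938, 3.8956985473632812), (147.19886779785156, 108.54483032226562), 18.46067237854004)
scene tray 212 [ 0.50622257 -0.3182141   0.0636901 ] [0.05103291 0.06531134 0.06965259] ((507.2091369628906, -322.6847229003906), (101.7960205078125, 16.7563533782959), 73.00438690185547)
scene stand 835 [0.54523775 0.00556626 0.06416949] [0.05096043 0.06214103 0.08916469] ((549.3524780273438, 0.8820953369140625), (149.8612518310547, 111.2007064819336), 18.10978126525879)
```

View pics/topc.png

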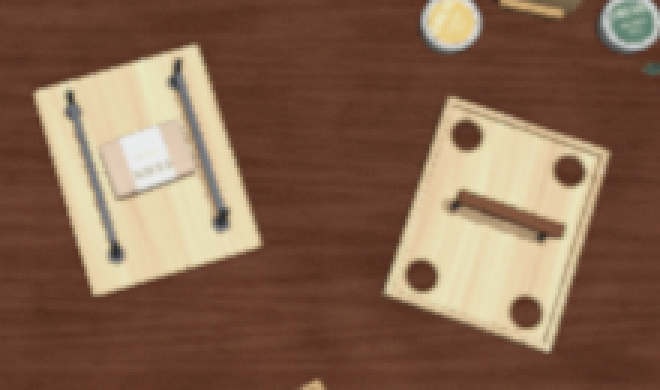

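View pics/scenec.png

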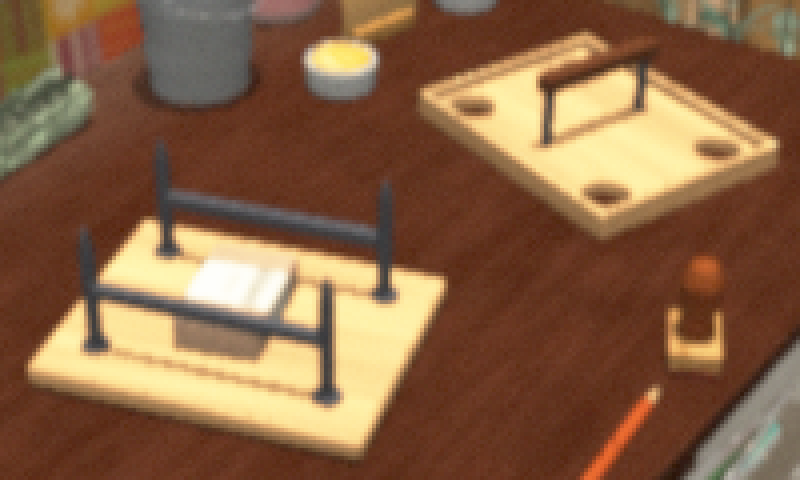

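```bash
cat >> h.py <<'E'
def rayz(s,u,v,z):
    K=np.array(s['mtx']);M=R.from_quat(s['attitude']).as_matrix();o=np.array(s['xyz'])
    d=M@np.array([(u-K[0,2])/K[0,0],(v-K[1,2])/K[1,1],1]); return o+d*(z-o[2])/d[2]
def fit(P,m):  # 4 points, order ++,+-,--,-+ ; returns centre, angle of x axis, sides
    P=np.array(P)[:,:2]; c=P.mean(0); d=(P[0]+P[1]-P[2]-P[3])/2
    return c,np.degrees(np.arctan2(d[1],d[0])),np.linalg.norm(d),np.linalg.norm((P[0]+P[3]-P[1]-P[2])/2)
E
python3 - <<'E'
from h import *
t=dict(np.load('top0.npz'));s=dict(np.load('scene0.npz'))
T=lambda L,z:[rayz(t,230+(a-1)/3,140+(b-1)/3,z) for a,b in L]
S=lambda L,z:[rayz(s,200+(a-1.5)/4,150+(b-1.5)/4,z) for a,b in L]
print('holes top',fit(T([(467,135),(570,170),(526,312),(422,275)],.010),0))
print('holes scene',fit(S([(474,106),(716,149),(605,193),(605,193)],.010),0))
h=T([(460,197),(563,232)],.065);print('handle top',np.mean(h,0),h)
h=S([(545,80),(658,47)],.058);print('handle scene',np.mean(h,0),h)
print('posts rails',fit(T([(72,110),(177,84),(221,217),(115,253)],.06),0))
print('board',fit(T([(35,92),(197,44),(262,244),(95,296)],.013),0))
print('board scene',fit(S([(150,222),(445,281),(362,452),(30,375)],.013),0))
print('post tips scene',fit(S([(160,143),(387,183),(327,282),(85,228)],.094),0))
st=read_state();print(R.from_quat(st['ee_rot']).as_matrix())
E
```

```text
holes top (array([ 0.50585472, -0.32012702]), np.float64(-18.34980423363278), np.float64(0.14000305737052215), np.float64(0.09980883004721086))
holes scene (array([ 0.48453745, -0.29188662]), np.float64(-53.76056727799391), np.float64(0.08577137615439621), np.float64(0.08564259540335645))
handle top [ 0.50372545 -0.31917954  0.065     ] [array([ 0.51820139, -0.27402905,  0.065     ]), array([ 0.48924952, -0.36433002,  0.065     ])]
handle scene [ 0.50923022 -0.33149544  0.058     ] [array([ 0.52764535, -0.28778688,  0.058     ]), array([ 0.49081509, -0.37520401,  0.058     ])]
posts rails (array([0.54043107, 0.00406379]), np.float64(18.61001659830768), np.float64(0.13117274970179582), np.float64(0.09806001884775604))
board (array([0.54815421, 0.00296557]), np.float64(18.301067555655575), np.float64(0.1990622170885945), np.float64(0.15927479056589897))
board scene (array([ 0.54909838, -0.00069195]), np.float64(-70.81547006440738), np.float64(0.1644066718659519), np.float64(0.19654922733533503))
post tips scene (array([ 0.55179298, -0.0023854 ]), np.float64(-71.76684071081276), np.float64(0.09964546606318425), np.float64(0.1418208875070651))
[[-9.30217171e-01  3.67008943e-01 -6.70939414e-04]
 [ 3.67009555e-01  9.30215768e-01 -1.61631503e-03]
 [ 3.09163512e-05 -1.74976517e-03 -9.99998469e-01]]
```

```bash
cat >> h.py <<'E'
def plan(W,start=None):
    """W: (x,y,z,yaw of tool y in deg); prints translation/dr shares for each call"""
    if start is None:
        st=read_state();M=R.from_quat(st['ee_rot']).as_matrix();p=np.array(st['tcp_pos'])
    else: p,M=start
    for x,y,z,a in W:
        c,s=np.cos(np.radians(a)),np.sin(np.radians(a))
        N=np.array([[-s,c,0],[c,s,0],[0,0,-1.]])
        print(np.round(M.T@(np.array([x,y,z])-p)/.2,3),np.round(R.from_matrix(M.T@N).as_rotvec()/1.5,3)); p,M=np.array([x,y,z]),N
E
python3 - <<'E'
from h import *
plan([(.40,.41,.40,45),(.49,.2,.40,20),(.50,-.05,.40,0),(.506,-.22,.36,-18.35),(.506,-.32,.30,-18.35)])
E
```

```text
[-1.108 -0.608  0.02 ] [-0.001  0.     0.273]
[-1.061 -0.424  0.   ] [0.    0.    0.291]
[-1.192 -0.381  0.   ] [0.    0.    0.233]
[-0.85  0.03  0.2 ] [0.    0.    0.214]
[-0.475  0.157  0.3  ] [0. 0. 0.]
```

Emit:
drive_tool([
  {"translation": [-0.25,-0.15,0],"dr": [0,0,0.07]},
  {"translation": [-0.5,-0.3,0],"dr": [0,0,0.14]},
  {"translation": [-0.75,-0.45,0],"dr": [0,0,0.2]},
  {"translation": [-1,-0.6,0],"dr": [0,0,0.27]},
], grip=1)

```text
time: 0.6
tcp_pos: [0.3814, 0.418, 0.4045]
ee_rot: [0.382, 0.924, -0.0, -0.0]
ft_force: [1.3, 0.2, -0.4]
gripper_width: 0.0855
gripper_force: 0.0
```

Emit:
drive_tool([
  {"translation": [-0.25,-0.1,0],"dr": [0,0,0.07]},
  {"translation": [-0.5,-0.2,0],"dr": [0,0,0.14]},
  {"translation": [-0.75,-0.3,0],"dr": [0,0,0.22]},
  {"translation": [-1,-0.4,0],"dr": [0,0,0.29]},
])

```text
time: 1.1
tcp_pos: [0.4667, 0.2204, 0.4046]
ee_rot: [0.573, 0.82, -0.0, -0.0]
ft_force: [0.8, 0.5, -0.1]
gripper_width: 0.0852
gripper_force: 0.0
```

Emit:
drive_tool([
  {"translation": [-0.25,-0.1,0],"dr": [0,0,0.06]},
  {"translation": [-0.5,-0.2,0],"dr": [0,0,0.12]},
  {"translation": [-0.75,-0.3,0],"dr": [0,0,0.18]},
  {"translation": [-1,-0.38,0],"dr": [0,0,0.23]},
])

```text
time: 1.6
tcp_pos: [0.4641, 0.0065, 0.4046]
ee_rot: [0.704, 0.71, -0.0, -0.0]
ft_force: [1.2, 0.6, 0.1]
gripper_width: 0.0854
gripper_force: 0.0
```

```bash
python3 - <<'E'
from h import *
print(read_state()['tcp_pos'],read_state()['time']);plan([(.506,-.18,.37,-18.35),(.506,-.32,.31,-18.35)])
E
```

```text
[0.464056   0.00645318 0.40462825] 1.6
[-0.934  0.203  0.173] [-0.    -0.     0.219]
[-0.664  0.22   0.3  ] [0. 0. 0.]
```

Emit:
drive_tool([
  {"translation": [-0.25,0.05,0.04],"dr": [0,0,0.06]},
  {"translation": [-0.5,0.1,0.09],"dr": [0,0,0.12]},
  {"translation": [-0.75,0.15,0.13],"dr": [0,0,0.18]},
  {"translation": [-0.93,0.2,0.17],"dr": [0,0,0.22]},
])

```text
time: 2.1
tcp_pos: [0.5063, -0.1799, 0.3703]
ee_rot: [0.812, 0.584, -0.0, 0.0]
ft_force: [0.5, -0.8, 1.5]
gripper_width: 0.0853
gripper_force: 0.0
```

Emit:
drive_tool([
  {"translation": [-0.2,0.07,0.1],"dr": [0,0,0]},
  {"translation": [-0.45,0.14,0.2],"dr": [0,0,0]},
  {"translation": [-0.66,0.22,0.3],"dr": [0,0,0]},
  {"translation": [-0.66,0.22,0.3],"dr": [0,0,0]},
  {"translation": [-0.66,0.22,0.3],"dr": [0,0,0]},
  {"translation": [-0.66,0.22,0.3],"dr": [0,0,0]},
])

```text
time: 2.85
tcp_pos: [0.5072, -0.3152, 0.311]
ee_rot: [0.81, 0.586, 0.0, -0.0]
ft_force: [0.2, 0.1, -0.2]
gripper_width: 0.0856
gripper_force: 0.0
```

```bash
python3 - <<'E'
from h import *
print(read_state()['tcp_pos'],read_state()['time']);s=shot('scene','scene1')
b=s['img'][100:250,260:440,::-1];cv2.imwrite('pics/s1c.png',cv2.resize(b,(720,600),interpolation=3))
plan([(.506,-.32,.213,-18.35)])
E
```

```text
[ 0.50721975 -0.31515631  0.31098047] 2.85
[-0.025  0.001  0.491] [ 0.    -0.001  0.002]
```

View pics/s1c.png

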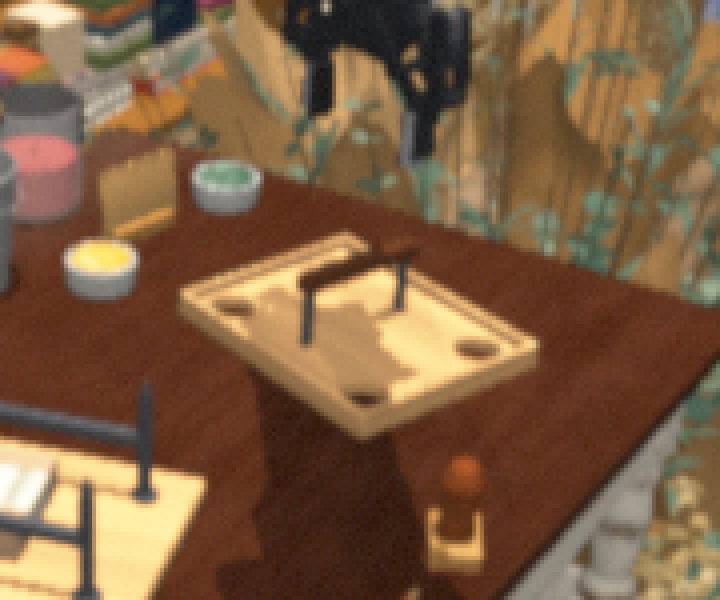

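The fingers at (320,95) and (415,150) straddle the line above the handle centre at (357,267), so I descend and grip.

Emit:
drive_tool([
  {"translation": [-0.02,0,0.12],"dr": [0,0,0]},
  {"translation": [-0.02,0,0.25],"dr": [0,0,0]},
  {"translation": [-0.02,0,0.37],"dr": [0,0,0]},
  {"translation": [-0.02,0,0.45],"dr": [0,0,0]},
  {"translation": [-0.02,0,0.49],"dr": [0,0,0]},
  {"translation": [-0.02,0,0.49],"dr": [0,0,0]},
  {"translation": [-0.02,0,0.49],"dr": [0,0,0]},
])

```text
time: 3.78
tcp_pos: [0.5057, -0.3207, 0.2135]
ee_rot: [0.811, 0.585, 0.0, 0.001]
ft_force: [0.9, 0.3, 1.0]
gripper_width: 0.0852
gripper_force: 0.0
```

Emit:
drive_tool([
  {"translation": [0,0,0],"dr": [0,0,0]},
  {"translation": [0,0,0],"dr": [0,0,0]},
  {"translation": [0,0,0],"dr": [0,0,0]},
  {"translation": [0,0,0],"dr": [0,0,0]},
  {"translation": [0,0,0],"dr": [0,0,0]},
  {"translation": [0,0,0],"dr": [0,0,0]},
  {"translation": [0,0,0],"dr": [0,0,0]},
  {"translation": [0,0,0],"dr": [0,0,0]},
  {"translation": [0,0,0],"dr": [0,0,0]},
  {"translation": [0,0,0],"dr": [0,0,0]},
], grip=-1, newtons=70)

```text
time: 5.03
tcp_pos: [0.5055, -0.3205, 0.213]
ee_rot: [0.811, 0.585, 0.0, 0.0]
ft_force: [-0.2, -0.3, 6.1]
gripper_width: 0.013
gripper_force: 69.2
```

Emit:
drive_tool([
  {"translation": [0,0,-0.08],"dr": [0,0,0]},
  {"translation": [0,0,-0.22],"dr": [0,0,0]},
  {"translation": [0,0,-0.4],"dr": [0,0,0]},
  {"translation": [0,0,-0.56],"dr": [0,0,0]},
  {"translation": [0,0,-0.7],"dr": [0,0,0]},
  {"translation": [0,0,-0.75],"dr": [0,0,0]},
  {"translation": [0,0,-0.75],"dr": [0,0,0]},
])

```text
time: 5.9
tcp_pos: [0.5052, -0.3203, 0.3628]
ee_rot: [0.811, 0.585, 0.0, -0.0]
ft_force: [0.5, -0.4, -2.5]
gripper_width: 0.0126
gripper_force: 68.7
```

```bash
python3 - <<'E'
from h import *
plan([(.53,-.16,.363,0),(.5485,.002,.363,18.3)])
E
```

```text
[ 0.8   -0.134 -0.001] [ 0.    -0.    -0.213]
[0.81  0.092 0.   ] [ 0.     0.    -0.213]
```

Emit:
drive_tool([
  {"translation": [0.07,-0.01,0],"dr": [0,0,-0.02]},
  {"translation": [0.2,-0.03,0],"dr": [0,0,-0.05]},
  {"translation": [0.35,-0.06,0],"dr": [0,0,-0.09]},
  {"translation": [0.5,-0.08,0],"dr": [0,0,-0.13]},
  {"translation": [0.65,-0.11,0],"dr": [0,0,-0.17]},
  {"translation": [0.8,-0.134,0],"dr": [0,0,-0.213]},
])

```text
time: 6.65
tcp_pos: [0.5299, -0.1577, 0.3613]
ee_rot: [0.706, 0.708, -0.0, -0.001]
ft_force: [-0.3, 0.7, -2.7]
gripper_width: 0.0125
gripper_force: 68.6
```

Emit:
drive_tool([
  {"translation": [0.15,0.02,0],"dr": [0,0,-0.04]},
  {"translation": [0.3,0.04,0],"dr": [0,0,-0.08]},
  {"translation": [0.45,0.05,0],"dr": [0,0,-0.12]},
  {"translation": [0.6,0.07,0],"dr": [0,0,-0.16]},
  {"translation": [0.72,0.08,0],"dr": [0,0,-0.19]},
  {"translation": [0.79,0.09,0],"dr": [0,0,-0.21]},
  {"translation": [0.81,0.092,0],"dr": [0,0,-0.213]},
  {"translation": [0.81,0.092,0],"dr": [0,0,-0.213]},
  {"translation": [0.81,0.092,0],"dr": [0,0,-0.213]},
  {"translation": [0.81,0.092,0],"dr": [0,0,-0.213]},
])

```text
time: 7.9
tcp_pos: [0.5487, 0.001, 0.3628]
ee_rot: [0.586, 0.81, -0.0, 0.0]
ft_force: [-0.0, -0.6, -2.8]
gripper_width: 0.0128
gripper_force: 68.7
```

```bash
python3 - <<'E'
from h import *
s=shot('scene','scene2');t=shot('top','top2')
b=s['img'][130:280,190:340,::-1];a=t['img'][130:250,220:340,::-1]
cv2.imwrite('pics/c2.png',np.hstack([cv2.resize(b,(400,400),interpolation=3),cv2.resize(a,(400,400),interpolation=3)]))
p=cloud(t)[130:260,220:340].reshape(-1,3); q=p[(p[:,2]>.11)&(p[:,2]<.17)]
print(len(q),np.percentile(q[:,2],[5,50,95]),cv2.minAreaRect((q[:,:2]*1000).astype(np.float32)))
p=cloud(s).reshape(-1,3);q=p[(p[:,2]>.118)&(p[:,2]<.16)&(np.hypot(p[:,0]-.5485,p[:,1])<.14)]
print(len(q),cv2.minAreaRect((q[:,:2]*1000).astype(np.float32)))
plan([(.5485,.002,.30,18.3),(.5485,.002,.276,18.3)])
E
```

```text
815 [0.15644927 0.16107975 0.16895552] ((566.7798461914062, -16.24615478515625), (242.80572509765625, 121.81019592285156), 45.76438903808594)
485 ((549.2517700195312, 1.4381942749023438), (196.79522705078125, 156.05072021484375), 18.57602882385254)
[ 0.004 -0.     0.314] [-0.     0.    -0.001]
[0.   0.   0.12] [0. 0. 0.]
```

View pics/c2.png

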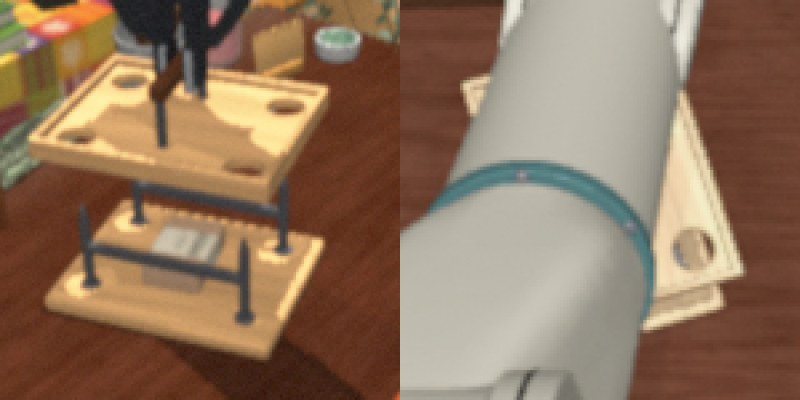

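In the scene half, the tray (corners near (30,145), (270,190), (328,90)) hangs level. Its measured centre is (0.549, 0.001) at 18.6°, which matches the stand. The top half shows a post visible through the hole at (692,248). I lower it straight down.

Emit:
drive_tool([
  {"translation": [0,0,0.05],"dr": [0,0,0]},
  {"translation": [0,0,0.11],"dr": [0,0,0]},
  {"translation": [0,0,0.17],"dr": [0,0,0]},
  {"translation": [0,0,0.22],"dr": [0,0,0]},
  {"translation": [0,0,0.26],"dr": [0,0,0]},
  {"translation": [0,0,0.3],"dr": [0,0,0]},
  {"translation": [0,0,0.33],"dr": [0,0,0]},
  {"translation": [0,0,0.33],"dr": [0,0,0]},
  {"translation": [0,0,0.33],"dr": [0,0,0]},
])

```text
time: 9.12
tcp_pos: [0.5489, 0.0018, 0.2969]
ee_rot: [0.586, 0.81, 0.0, 0.0]
ft_force: [0.0, -0.3, -3.6]
gripper_width: 0.0127
gripper_force: 68.6
```

```bash
python3 - <<'E'
from h import *
s=shot('scene','scene3')
b=s['img'][140:280,190:340,::-1];cv2.imwrite('pics/c3.png',cv2.resize(b,(600,560),interpolation=3))
E
```

```text
(no output)
```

View pics/c3.png

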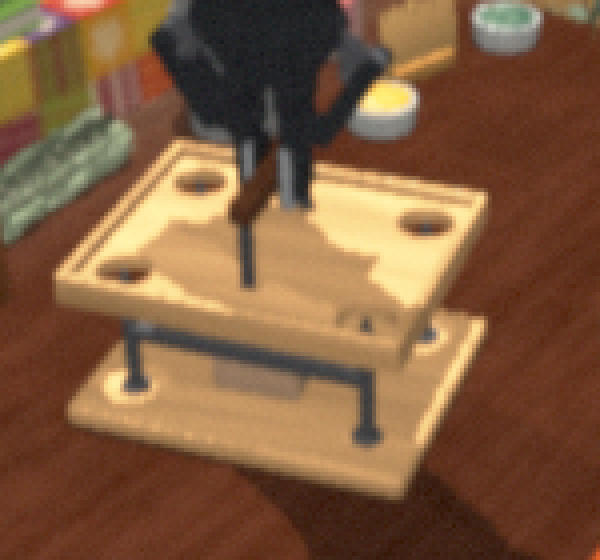

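The post tips show in the centres of the holes at (200,185), (427,227), (125,272) and (367,322). There is no contact force yet, so I lower the remaining ~23 mm gently.

Emit:
drive_tool([
  {"translation": [0,0,0.03],"dr": [0,0,0]},
  {"translation": [0,0,0.06],"dr": [0,0,0]},
  {"translation": [0,0,0.08],"dr": [0,0,0]},
  {"translation": [0,0,0.095],"dr": [0,0,0]},
  {"translation": [0,0,0.105],"dr": [0,0,0]},
  {"translation": [0,0,0.11],"dr": [0,0,0]},
  {"translation": [0,0,0.115],"dr": [0,0,0]},
  {"translation": [0,0,0.115],"dr": [0,0,0]},
  {"translation": [0,0,0.115],"dr": [0,0,0]},
])

```text
time: 10.3
tcp_pos: [0.5488, 0.0018, 0.2738]
ee_rot: [0.586, 0.81, 0.0, 0.0]
ft_force: [-0.4, 0.6, -3.7]
gripper_width: 0.0129
gripper_force: 68.6
```

Still hanging; lower until contact.

Emit:
drive_tool([
  {"translation": [0,0,0.004],"dr": [0,0,0]},
  {"translation": [0,0,0.007],"dr": [0,0,0]},
  {"translation": [0,0,0.01],"dr": [0,0,0]},
  {"translation": [0,0,0.01],"dr": [0,0,0]},
  {"translation": [0,0,0.01],"dr": [0,0,0]},
])

```text
time: 10.92
tcp_pos: [0.5488, 0.0018, 0.2729]
ee_rot: [0.586, 0.81, 0.0, 0.0]
ft_force: [-2.4, 0.7, 7.4]
gripper_width: 0.0128
gripper_force: 70.3
```

Emit:
drive_tool([
  {"translation": [0,0,0],"dr": [0,0,0]},
  {"translation": [0,0,0],"dr": [0,0,0]},
  {"translation": [0,0,0],"dr": [0,0,0]},
  {"translation": [0,0,0],"dr": [0,0,0]},
  {"translation": [0,0,0],"dr": [0,0,0]},
  {"translation": [0,0,0],"dr": [0,0,0]},
  {"translation": [0,0,0],"dr": [0,0,0]},
  {"translation": [0,0,0],"dr": [0,0,0]},
], grip=1)

```text
time: 11.92
tcp_pos: [0.5488, 0.0019, 0.2717]
ee_rot: [0.586, 0.81, 0.0, -0.0]
ft_force: [0.1, -0.5, -0.1]
gripper_width: 0.0854
gripper_force: 0.0
```

Emit:
drive_tool([
  {"translation": [0,0,-0.05],"dr": [0,0,0]},
  {"translation": [0,0,-0.15],"dr": [0,0,0]},
  {"translation": [0,0,-0.3],"dr": [0,0,0]},
  {"translation": [0,0,-0.45],"dr": [0,0,0]},
  {"translation": [0,0,-0.6],"dr": [0,0,0]},
  {"translation": [0,0,-0.6],"dr": [0,0,0]},
  {"translation": [0,0,-0.6],"dr": [0,0,0]},
  {"translation": [0,0,-0.6],"dr": [0,0,0]},
])

```text
time: 12.92
tcp_pos: [0.5484, 0.0019, 0.3907]
ee_rot: [0.586, 0.81, -0.001, -0.001]
ft_force: [-0.3, -0.5, -0.4]
gripper_width: 0.0855
gripper_force: 0.0
```

```bash
python3 - <<'E'
from h import *
s=shot('scene','scene4')
b=s['img'][140:280,190:340,::-1];cv2.imwrite('pics/c4.png',cv2.resize(b,(600,560),interpolation=3))
p=cloud(s).reshape(-1,3);r=np.hypot(p[:,0]-.5488,p[:,1]-.001)
q=p[(p[:,2]>.055)&(p[:,2]<.1)&(r<.14)];print(cv2.minAreaRect((q[:,:2]*1000).astype(np.float32)))
h=p[(p[:,2]>.108)&(p[:,2]<.14)&(r<.07)];print(len(h),h.mean(0),np.percentile(h[:,2],[50,95]))
f=p[(p[:,2]>.062)&(p[:,2]<.078)&(r<.1)];print(np.linalg.lstsq(np.c_[f[:,:2],np.ones(len(f))],f[:,2],rcond=None)[0])
E
```

```text
((550.9793701171875, -1.1043777465820312), (197.71510314941406, 161.71929931640625), 18.190471649169922)
249 [0.54579534 0.00593304 0.12489421] [0.12693149 0.12951606]
[ 0.00876919 -0.0119128   0.06814501]
```

View pics/c4.png

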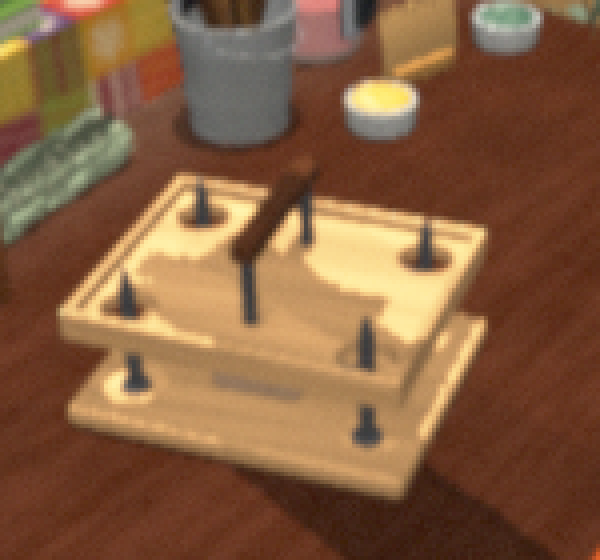

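All four posts stand centrally in the holes at (203,212), (427,255), (127,300) and (367,350). The tray is level and the gripper is clear, so I hand in.

```bash
python3 -c "from bench import job_done;print(job_done())"
```

```text
the job is handed in; nothing more can be done
None
```

The pale tray is seated level on the rails with all four posts through its holes and the gripper clear; I never touched the green tray or the soap, and I handed the job in at about 13 s (no verdict was returned).

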